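Tare the dial scale and weigh the transformers into a lidded tub

ROBOT

A 7-joint arm with a two-finger parallel gripper is mounted at the origin on the work surface. World frame = base frame: x ahead of the robot, y to its left, z up, the work surface at z = 0. Lengths are in mm, angles in rad, forces in N, time in s.
With the tool pointing down it reaches from about 400 to 875 mm from the base axis. Payload 19.3 kg.
Tool frame: the origin (TCP) lies at the very end of the fingers, on their centre line; the grasp point (between the pads) lies 19 mm behind it (grip_point_offset is the z of the grasp point in the tool frame, in mm); z points along the fingers, y is the line along which they close (so a half turn about z gives the same grasp; the last joint's range is limited). The gripper opens to 85 mm and grips with 20 to 120 N. Pads are 22 mm wide; open, the fingers measure 114 mm over their backs; the gripper's body (76 mm by 85 mm) begins 54 mm behind the grasp point. The pads swing forward as they close: fully open they stand 13 mm farther back than shut.
Start: joints at [-1.256, 0.521, -0.036, 1.599, 0.021, 1.021, -0.113], TCP at [234.626, 579.28, 231.291] pointing down, gripper open.
Joint ranges: [-2.91, 2.91], [-0.3, 2.13], [-1.5, 1.42], [0.17, 2.43], [-1.26, 4.41], [0.16, 1.93], [-2.52, 2.52]. Speed limits (rad/s): [1.89, 1.89, 2.39, 2.39, 3.01, 3.01, 3.01].

INTERFACE

Orientations are given as a 3x3 rotation matrix whose columns are the frame's x, y, z axes.
In Python, from workcell import movep, movel, goto_joints, open_gripper, clamp, wait, inverse_kinematics, read_state, camera, PlanningError, finish_job, grip_point_offset gives the robot as it stands. Calls block until the motion is done:
- movep(position, orientation): joint-space move of the TCP to a pose.
- movel(position, frame=None, max_speed=150, guard=None): straight line of the TCP; frame=None keeps the orientation; max_speed is the mean speed in mm/s. With guard (N) it stops when the force on the tool has changed by that much, and returns True; else False.
- goto_joints(angles): joint-space move.
- open_gripper() and clamp(): open the fingers fully, or close them until they stop; the grip force is fixed at half the most.
- wait(seconds).
- inverse_kinematics(position, orientation): joint angles nearest the present ones, or None.
- read_state(): the state.
- camera(name): name is "scene" or "top"; returns a dict with "image" (480x640x3 uint8, blue, green, red), "range_z" (480x640 float32, mm along the optical axis (not along the pixel's ray), 0 where there is no reading), "fx", "fy", "cx", "cy" (pixels), "cam_to_world" (4x4, takes a point from camera to world coordinates). Camera axes: x right, y up, looking along -z (the intrinsics and any distortion apply to the point x, -y, -z); pixel columns grow to the right and rows downward; lengths in mm; the calibration is good to about 2 mm. A picture is of the moment at which its call begins.
A pose or a line that the arm cannot do raises PlanningError and nothing moves.
- finish_job(): hands the job in; it is judged then, once.
The state is a dict: "time": time; "qpos": joint angles; "qvel": joint speeds; "joint_efforts": joint torques, N m; "eef_pos": TCP position; "tool_rot": TCP orientation; "ft_force": force on the tool from outside, world axes, zero at the start; "torque": the same for the moment, N m; "finger_gap": finger opening in mm; "gripper_force": force on a finger pad.
Only numpy, scipy, OpenCV 4.12 (cv2) and the standard library are available. Lean on these libraries where they do the work, as an engineer would, in place of code of your own. Each camera call takes 0.05 s, during which the arm holds its last target. There are 200 camera calls.

TASK

Weigh the loose transformers on the bench into the white storage tub. First, with the empty tub and its lid still on the scale pan, turn the scale's black bezel until the dial's zero mark stands under the red pointer, and let go; then lift the lid off, lay every transformer inside the tub, and put the lid back on so that it sits fully home and level. Leave the bezel as you set it, so that the dial shows the net weight, leave the tub on the pan, and leave the other things on the bench where they are.

Things in the scene. Friction and masses are not known exactly. Their poses are not given: they have to be found in the camera images.
- scale: Blue dial scale fixed to the bench; housing 290 x 200 mm, 30 mm high. Origin on the bench under its middle; x points from the dial (near the robot) to the pan, z up. Steel pan centred 50 mm along +x. Dial head, 74 mm diameter and 96 mm high, centred 105 mm along -x, the bezel on top of it. It stands somewhere around (0.56, 0), turned up to 0.25 rad.
- pan_center (a point): Middle of the pan's floor, 49 mm above the bench unloaded; it sinks 7.5 mm per kg. Axes as the scale's. The pan is 150 (x) x 226 (y) mm with an edge 6 mm high round it.
- bezel_center (a point): On the bezel's vertical axis, level with its top rim, 120 mm above the bench. The bezel is a black ribbed plastic ring, 64 mm diameter, 22 mm high, gripped across its diameter from above at any yaw; it carries the white dial face (divisions of 50 g, 40 to a turn), recessed 3 mm.
- bezel (a joint): Angle of the bezel with its dial, rad, clockwise seen from above positive; 0 when the zero mark points along the scale's +x; range -3.0 to 3.6. Stiff (0.05 N m of friction), it stays where it is left. It starts 0.6 to 2.5 rad anticlockwise of the pointer.
- needle (a joint): Angle of the red pointer, rad, clockwise seen from above positive, from the scale's +x; it turns 3.14 rad per kg on the pan and does not turn with the bezel. The dial reads zero when bezel equals needle (half a division is 0.08 rad). Tub and lid together turn it 1.57 rad.
- zero_mark (a point): The thick blue zero mark of the dial (a bar with a round dot at its inner end): a point on it 24 mm from the bezel's axis. The other divisions are thin black lines.
- pointer_tip (a point): Tip of the red pointer (2 mm wide), 24 mm from the bezel's axis.
- tub: White open plastic tub standing in the pan, 138 (x) x 212 (y) x 62 mm high, walls and floor 4 mm, 0.38 kg; inside 130 x 204 mm, room for five transformers side by side along y. Blue patches on its long sides. Origin at the middle of its underside, z up. It has 3 mm of play to the pan's edge on each side in x and 4 mm in y.
- lid: Loose blue lid, on the tub at the start, 0.12 kg: plate 144 (x) x 218 (y) x 5 mm, overhanging the rim 3 mm; below it a lip 6 mm deep, 123 x 197 mm outside, goes inside the tub with 3.5 mm of play each side. Origin at the middle of the lip's underside, z up. Seated: origin 56 mm above the tub's origin, axes as the tub's (half a turn makes no difference).
- lid_grip (a point): On the lid's white bar handle, 33 mm above the lid's origin; the bar is 18 mm wide (lid x), 64 mm long (lid y) and reaches from 11 to 37 mm above the lid's origin. The bench to the right of the scale, around (0.62, -0.31), starts clear: room to lay the lid down with its long side along world x.
- transformer1: Small mains transformer standing on its foot plate, may be absent: dark laminated steel core 60 (x) x 18 (y) x 44 mm (z) with coil taped yellow, 38 x 32 x 26 mm round its middle and a foot plate 56 x 32 x 3 mm; 0.17 to 0.27 kg. Origin at the middle of its underside, z up. Gripped over its 60 mm length by the core's end faces.
- transformer2: Small mains transformer standing on its foot plate, may be absent: dark laminated steel core 60 (x) x 18 (y) x 44 mm (z) with coil taped orange, 38 x 32 x 26 mm round its middle and a foot plate 56 x 32 x 3 mm; 0.17 to 0.27 kg. Origin at the middle of its underside, z up. Gripped over its 60 mm length by the core's end faces.
- transformer3: Small mains transformer standing on its foot plate, may be absent: dark laminated steel core 60 (x) x 18 (y) x 44 mm (z) with coil taped green, 38 x 32 x 26 mm round its middle and a foot plate 56 x 32 x 3 mm; 0.17 to 0.27 kg. Origin at the middle of its underside, z up. Gripped over its 60 mm length by the core's end faces.
- transformer4: Small mains transformer standing on its foot plate, may be absent: dark laminated steel core 60 (x) x 18 (y) x 44 mm (z) with coil taped yellow, 38 x 32 x 26 mm round its middle and a foot plate 56 x 32 x 3 mm; 0.17 to 0.27 kg. Origin at the middle of its underside, z up. Gripped over its 60 mm length by the core's end faces.
- transformer5: Small mains transformer standing on its foot plate, may be absent: dark laminated steel core 60 (x) x 18 (y) x 44 mm (z) with coil taped copper-brown, 38 x 32 x 26 mm round its middle and a foot plate 56 x 32 x 3 mm; 0.17 to 0.27 kg. Origin at the middle of its underside, z up. Gripped over its 60 mm length by the core's end faces.
- capacitor: Blue can capacitor, 38 mm diameter, 48 mm high; to be left alone. Origin at its underside.
- screwdriver: Screwdriver, 170 mm long; to be left alone. Origin at its underside.
- heatsink: Aluminium finned heatsink, 60 x 100 x 29 mm; to be left alone. Origin at its underside.

How it is judged (in metres and radians):
On the way:
1. with the empty tub and the seated lid on the pan, the dial's zero mark has been turned under the pointer (within half a division) and the bezel let go (horizontal distance between pointer_tip and zero_mark below 0.0019 m and value of joint bezel between 1.4608 and 1.6808 rad and z of lid in the frame of tub between 0.053 and 0.0585 m and horizontal distance between lid and tub below 0.008 m and angle between lid's own z axis and vertical below 0.035 rad and angle between the x axis of lid and the x axis of tub, either way round below 0.1 rad and horizontal distance between tub and pan_center below 0.01 m and angle between tub's own z axis and vertical below 0.03 rad and contact force between the fingers and scale below 0.1 N), for 0.5 s.
At the end, for the whole second after the job is handed in: Every transformer at rest in the tub; lid home on it (origin 53 to 58.5 mm above the tub's, within 8 mm of centre, level within 0.035 rad, aligned within 0.1); tub on the pan (within 10 mm, level within 0.03 rad); bezel still as set for tub and lid (1.57 rad within 0.11) (x of transformer1 in the frame of tub between -0.066 and 0.066 m and y of transformer1 in the frame of tub between -0.103 and 0.103 m and z of transformer1 in the frame of tub between 0 and 0.05 m and linear speed of each of transformer1, transformer2, transformer3, transformer4, transformer5, lid below 0.02 m/s and x of transformer2 in the frame of tub between -0.066 and 0.066 m and y of transformer2 in the frame of tub between -0.103 and 0.103 m and z of transformer2 in the frame of tub between 0 and 0.05 m and x of transformer3 in the frame of tub between -0.066 and 0.066 m and y of transformer3 in the frame of tub between -0.103 and 0.103 m and z of transformer3 in the frame of tub between 0 and 0.05 m and x of transformer4 in the frame of tub between -0.066 and 0.066 m and y of transformer4 in the frame of tub between -0.103 and 0.103 m and z of transformer4 in the frame of tub between 0 and 0.05 m and x of transformer5 in the frame of tub between -0.066 and 0.066 m and y of transformer5 in the frame of tub between -0.103 and 0.103 m and z of transformer5 in the frame of tub between 0 and 0.05 m and z of lid in the frame of tub between 0.053 and 0.0585 m and horizontal distance between lid and tub below 0.008 m and angle between lid's own z axis and vertical below 0.035 rad and angle between the x axis of lid and the x axis of tub, either way round below 0.1 rad and horizontal distance between tub and pan_center below 0.01 m and angle between tub's own z axis and vertical below 0.03 rad and value of joint bezel between 1.4608 and 1.6808 rad); the robot touches nothing.
It fails at once if another thing on the bench (capacitor, screwdriver, heatsink) is moved more than 5 cm (distance of any of capacitor, screwdriver, heatsink from where it was at the start of the episode above 0.05 m).
Of transformer1, transformer2, transformer3, transformer4, transformer5 only 3 to 5 are there at a start; the rules pass over those that are not, and their reading is None.
At some moment in a run one of transformer1, transformer2, transformer3, transformer4, transformer5 may be knocked a few centimetres aside while the robot is not near it.
Once in a run the grip may slacken for a moment while it holds something.
It also fails if it takes over 210 s, if anything falls off the work surface, if the arm or the gripper's body presses on something with over 40 N, if the wrist force passes 120 N, or if a joint passes its speed limit or range.

## Working session

There is one attempt and no reset: what is moved stays moved. The work goes in short steps, each a Python script; the robot and the scene stay as the last script left them, time stands still between calls to the robot, and variables do not carry over. Pictures are saved under pics/ and viewed, at most 14 in all, crops included, and the job is handed in when it is done.

```bash
ls; mkdir -p pics
python3 - <<'E'
from workcell import *
import cv2, numpy as np, pickle
for n in ("scene","top"):
    c=camera(n); cv2.imwrite(f"pics/{n}0.png",c["image"]); pickle.dump(c,open(f"{n}0.pkl","wb"))
    print(n,c["fx"],c["cx"],c["cy"],np.round(c["cam_to_world"],3).tolist(),[k for k in c])
s=read_state(); print(s)
E
```

```text
pics
scene 444.87138644236626 320.4922942565419 249.67385817011527 [[-0.251, -0.64, 0.727, 1227.118], [0.968, -0.16, 0.194, 169.042], [-0.007, 0.752, 0.659, 795.373], [0.0, 0.0, 0.0, 1.0]] ['image', 'range_z', 'fx', 'fy', 'cx', 'cy', 'cam_to_world']
top 502.50750150810416 316.1445148864503 237.99881137870366 [[0.03, 0.993, -0.116, 335.688], [-0.999, 0.031, 0.011, -10.526], [0.014, 0.115, 0.993, 1303.246], [0.0, 0.0, 0.0, 1.0]] ['image', 'range_z', 'fx', 'fy', 'cx', 'cy', 'cam_to_world']
{'time': 0.1, 'qpos': array([-1.25619694,  0.52197281, -0.03631554,  1.59993503,  0.02121694,
        1.02109189, -0.11276945]), 'qvel': array([-0.00068029, -0.00168501, -0.00016524, -0.00050325, -0.00121975,
       -0.00068842, -0.00049081]), 'joint_efforts': array([ 4.66878773e-03, -9.28481269e+01,  1.98474728e+00, -3.70519853e+01,
        1.82919303e-02,  5.42921189e-03,  1.26219129e-05]), 'eef_pos': array([234.53953742, 579.00691613, 230.77767786]), 'tool_rot': array([[-9.26880459e-01,  3.75356531e-01, -2.97624373e-04],
       [ 3.75356638e-01,  9.26879949e-01, -9.77379335e-04],
       [-9.10036527e-05, -1.01762909e-03, -9.99999478e-01]]), 'ft_force': array([0.33870999, 0.30993766, 0.52094055]), 'torque': array([-0.04030756,  0.02412576,  0.01825618]), 'gripper_force': 0.0, 'finger_gap': 85.06347807689525}
```

View pics/top0.png

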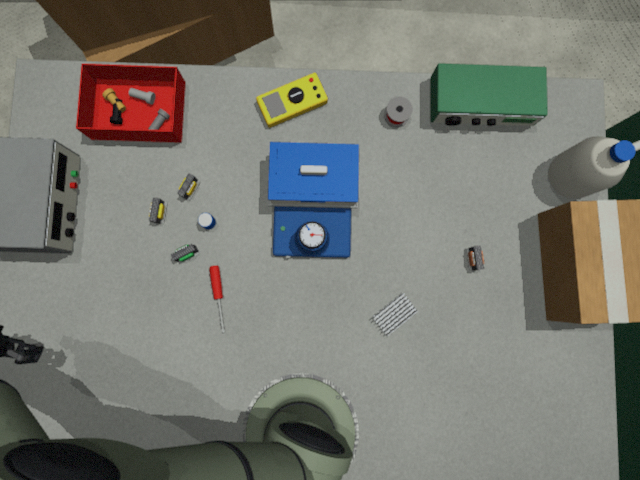

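View pics/scene0.png

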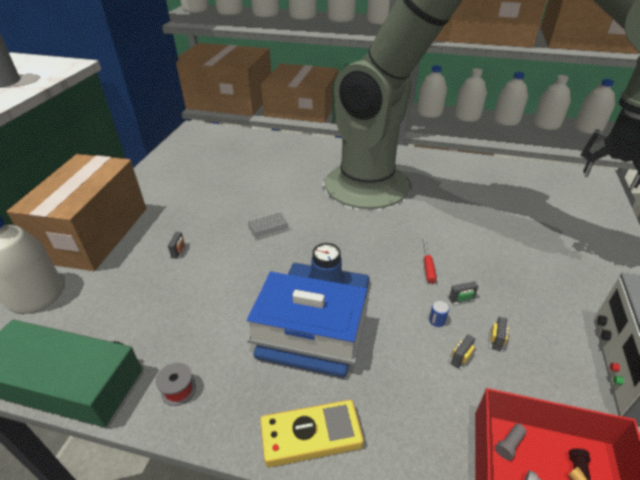

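```bash
cat > h.py <<'E'
from workcell import *
import cv2, numpy as np
GPO=grip_point_offset
def cloud(c):
    z=c["range_z"].astype(float); v,u=np.mgrid[0:480,0:640]
    p=np.stack([(u-c["cx"])/c["fx"]*z,-(v-c["cy"])/c["fy"]*z,-z],-1)
    M=c["cam_to_world"]; P=p@M[:3,:3].T+M[:3,3]; P[z==0]=np.nan; return P
def ray(c,u,v,zw):
    M=c["cam_to_world"]; d=M[:3,:3]@np.array([(u-c["cx"])/c["fx"],-(v-c["cy"])/c["fy"],-1]); o=M[:3,3]
    return o+d*(zw-o[2])/d[2]
def proj(c,p):
    M=c["cam_to_world"]; q=M[:3,:3].T@(np.asarray(p,float)-M[:3,3]); return np.array([c["cx"]-c["fx"]*q[0]/q[2],c["cy"]+c["fy"]*q[1]/q[2]])
def rect(pts):
    (cx,cy),(w,h),a=cv2.minAreaRect(pts[:,:2].astype(np.float32)); a=np.radians(a)
    if w<h: w,h,a=h,w,a+np.pi/2
    return np.array([cx,cy]),w,h,(a+np.pi/2)%np.pi-np.pi/2   # yaw of long side
def blobs(P,lo,hi,mask=None,minpx=15):
    m=(P[...,2]>lo)&(P[...,2]<hi)
    if mask is not None: m&=mask
    n,L,st,_=cv2.connectedComponentsWithStats(m.astype(np.uint8))
    return [(P[L==i],st[i],L==i) for i in range(1,n) if st[i,4]>=minpx]
def R(yaw):  # tool down, tool y (closing line) along world yaw
    y=np.array([np.cos(yaw),np.sin(yaw),0]); z=np.array([0,0,-1.]); return np.stack([np.cross(y,z),y,z],1)
E
python3 - <<'E'
from h import *; import pickle
for n in ("top","scene"):
    c=pickle.load(open(n+"0.pkl","rb")); P=cloud(c); print(n)
    b=(P[...,0]>350)&(P[...,0]<750)&(abs(P[...,1])<420)
    g=P[b&(abs(P[...,2])<12)]; print("bench z",np.median(g[:,2]),g[:,2].std())
    for p,s,m in blobs(P,15,400,b):
        col=c["image"][m].mean(0).astype(int)
        print(s[:5],col,np.round(p.max(0)),end=' ')
        t=p[p[:,2]>np.percentile(p[:,2],97)-8]; r=rect(t); print(np.round(r[0],1),np.round(r[1:],2))
    for lo,hi,nm in ((122,150,"handle"),(100,118,"lid")):
        bb=b&((P[...,0]>(515 if lo>105 else 0)))
        for p,s,m in blobs(P,lo,hi,bb,40):
            r=rect(p); print(nm,s[4],np.round(np.median(p,0),1),np.round(r[0],1),np.round(r[1:],3))
c=pickle.load(open("top0.pkl","rb")); cv2.imwrite("pics/dial0.png",cv2.resize(c["image"][205:270,270:360],None,fx=8,fy=8,interpolation=cv2.INTER_CUBIC))
E
```

```text
top
bench z -0.02920968706689564 2.6996817474181944
[141 124  40  17 392] [15 17 93] [750. 420.  96.] [734.  378.7] [80.18 16.52 -1.37]
[ 268  141   91  117 9606] [151  98  57] [712. 100. 146.] [580.5 -12.7] [2.5730e+02 2.1649e+02 1.0000e-02]
[178 173  19  25 302] [ 81 102 104] [639. 332.  50.] [610.  310.2] [59.63 23.24 -0.42]
[149 197  16  26 309] [ 75 103 105] [574. 402.  52.] [544.1 387.8] [59.4  20.88 -0.13]
[198 212  17  16 215] [160 151 143] [539. 275.  55.] [521.3 256.4] [36.07 34.96  1.11]
[171 243  27  18 301] [85 99 80] [460. 338.  51.] [436.8 308.8] [59.68 25.94 -1.18]
[469 251   3   9  22] [41 59 94] [ 464. -417.   38.] [ 452.7 -418.4] [20.4   2.46  0.03]
[210 265  12  24 226] [ 40  45 170] [408. 244.  32.] [379.5 229.9] [57.18 22.21  0.15]
handle 231 [636.2 -12.9 136.9] [637.5 -12.9] [61.931 19.096 -1.549]
lid 4915 [634.7 -12.1 112.5] [638.3 -12. ] [218.081 145.5    -1.562]
lid 384 [481.8 -13.8 115.5] [481.3 -13.7] [60.892 58.693  0.4  ]
scene
bench z 1.079310521130651 1.615438875009832
[  246   243   124   134 11290] [149 103  79] [734.  99. 142.] [583.6 -16. ] [2.5692e+02 2.1152e+02 3.0000e-02]
[424 260  13  22 202] [ 61  64 179] [415. 244.  29.] [381.8 227.4] [66.19 23.61  0.18]
[450 281  29  20 405] [84 98 85] [465. 338.  48.] [444.4 308.7] [61.52 28.4  -1.09]
[430 301  19  23 338] [148 130 123] [545. 273.  53.] [526.6 255. ] [36.16 35.18  0.08]
[490 316  19  32 420] [ 87 110 116] [580. 402.  48.] [548.3 386.3] [62.8  25.15 -0.2 ]
[452 334  24  31 455] [ 88 110 116] [646. 331.  48.] [613.6 308.7] [62.13 22.02 -0.41]
[ 476  388   59   33 1124] [ 45  48 133] [750. 420.  94.] [738.9 378.7] [81.41 12.41 -1.47]
handle 358 [648. -13. 137.] [642.6 -13.8] [63.749 20.35  -1.557]
lid 394 [496.2 -12.9 115.9] [489.3 -13.7] [62.3   61.757 -0.338]
lid 5539 [657.8  -7.5 113.7] [641.7 -14.5] [218.49  147.844  -1.566]
```

View pics/dial0.png

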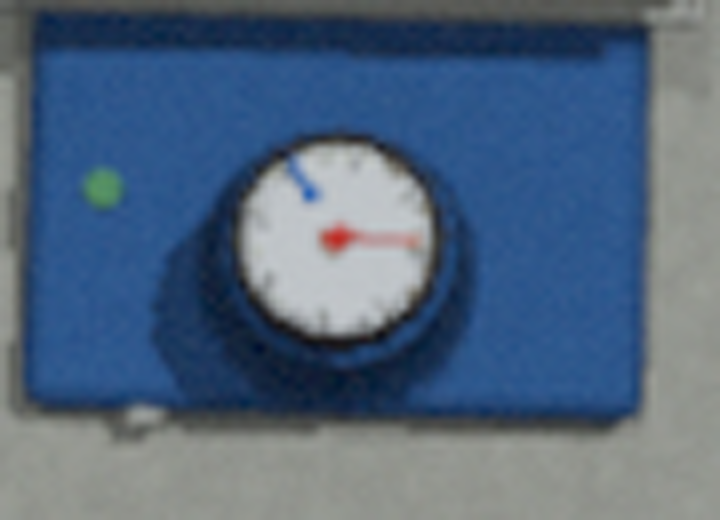

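Run:
```python
from h import *
for p in ([485.5,-13.7,98],[485.5,-13.7,200],[640,-13,130],[620,-310,60],[640,60,60],[453,-415,10]):
    print(p,[(round(y,1),round(q[0],2),round(q[6],2)) if (q:=inverse_kinematics(p,R(y))) is not None else None for y in np.arange(-1.8,3.4,0.4)])
```

```text
[485.5, -13.7, 98] [(np.float64(-1.8), np.float64(-0.49), np.float64(-1.39)), (np.float64(-1.4), np.float64(-0.49), np.float64(-0.99)), (np.float64(-1.0), np.float64(-0.48), np.float64(-0.6)), (np.float64(-0.6), np.float64(-0.44), np.float64(-0.26)), (np.float64(-0.2), np.float64(-0.39), np.float64(0.08)), (np.float64(0.2), np.float64(-0.34), np.float64(0.41)), (np.float64(0.6), np.float64(-0.27), np.float64(0.72)), (np.float64(1.0), np.float64(-0.21), np.float64(1.04)), (np.float64(1.4), np.float64(-0.15), np.float64(1.37)), (np.float64(1.8), np.float64(-0.1), np.float64(1.71)), (np.float64(2.2), np.float64(-0.04), np.float64(2.05)), (np.float64(2.6), np.float64(0.04), np.float64(2.36)), (np.float64(3.0), np.float64(0.77), np.float64(2.0))]
[485.5, -13.7, 200] [(np.float64(-1.8), np.float64(-0.75), np.float64(-1.36)), (np.float64(-1.4), np.float64(-0.65), np.float64(-1.08)), (np.float64(-1.0), np.float64(-0.59), np.float64(-0.74)), (np.float64(-0.6), np.float64(-0.55), np.float64(-0.38)), (np.float64(-0.2), np.float64(-0.5), np.float64(-0.02)), (np.float64(0.2), np.float64(-0.45), n
[... 2678 characters left out ...]
.float64(0.29), np.float64(-0.56)), (np.float64(-1.4), np.float64(0.33), np.float64(-0.22)), (np.float64(-1.0), np.float64(0.35), np.float64(0.14)), (np.float64(-0.6), np.float64(0.38), np.float64(0.5)), (np.float64(-0.2), np.float64(0.43), np.float64(0.81)), (np.float64(0.2), np.float64(0.49), np.float64(1.11)), (np.float64(0.6), np.float64(0.55), np.float64(1.4)), (np.float64(1.0), np.float64(0.62), np.float64(1.69)), (np.float64(1.4), np.float64(0.68), np.float64(1.98)), (np.float64(1.8), np.float64(0.71), np.float64(2.34)), (np.float64(2.2), np.float64(1.08), np.float64(2.25)), (np.float64(2.6), np.float64(0.06), np.float64(-2.09)), (np.float64(3.0), np.float64(0.06), np.float64(-1.69))]
```

Run:
```python
from h import *
p=np.array([485.5,-13.7,98.]); y0=1.04; D=2.08
movep(p+[0,0,90],R(y0)); print(read_state()["time"])
print("guard",movel(p,max_speed=80,guard=8)); s=read_state(); print(s["eef_pos"],s["ft_force"])
clamp(); s=read_state(); print(s["finger_gap"],s["gripper_force"],s["ft_force"],s["eef_pos"])
for k in range(1,7): movel(p,frame=R(y0-D*k/6),max_speed=60)
s=read_state(); print(s["time"],s["finger_gap"],s["ft_force"],s["torque"],s["eef_pos"],np.arctan2(s["tool_rot"][1,1],s["tool_rot"][0,1]))
open_gripper(); movel(p+[0,0,90]); movep([400,330,330],R(0)); print(read_state()["time"])
c=camera("top"); cv2.imwrite("pics/dial1.png",cv2.resize(c["image"][205:270,270:360],None,fx=8,fy=8,interpolation=cv2.INTER_CUBIC))
```

```text
2.4
guard False
[485.75148666 -13.68105652  98.39156683] [ 0.32335478 -0.72887038 -1.18360565]
62.10078251435662 60.36464989185333 [-6.68694561 -1.29650974 19.42774928] [485.48018113 -14.0796662   98.81523192]
7.0417 61.72901696503448 [-13.07104207  -1.50182139  30.01169619] [-0.14328016  2.99024246 -0.03113142] [484.54903851 -14.05038863  98.72032813] -1.0409360560298297
9.5833
```

View pics/dial1.png

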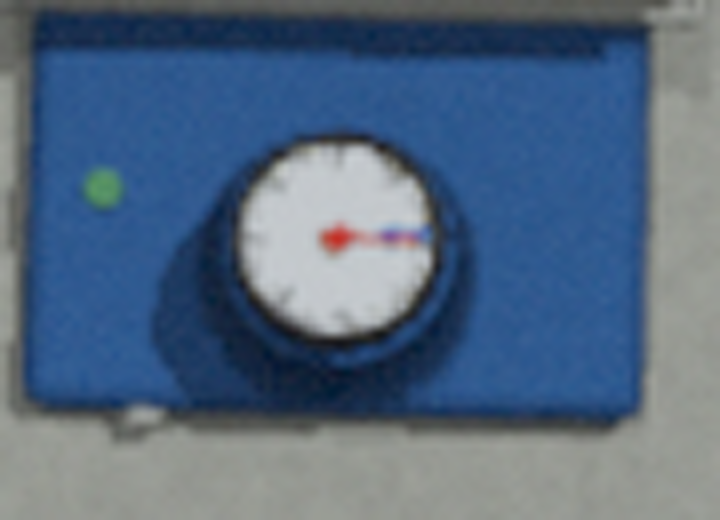

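```bash
cat > dial.py <<'E'
from h import *
def dial(n=12):
    cs=[camera("top") for _ in range(n)]; c=cs[0]; im=np.mean([k["image"].astype(np.float32) for k in cs],0)
    S=6; z=117.; X0,Y0=482.5,-13.5  # rectify dial plane: row up=+x, col left=+y, S px/mm
    src=np.float32([ray(c,u,v,z)[:2] for u,v in ((285,210),(340,210),(340,262),(285,262))])
    dst=np.float32([[(Y0-y+45)*S,(X0-x+45)*S] for x,y in src])
    H=cv2.getPerspectiveTransform(np.float32([(285,210),(340,210),(340,262),(285,262)]),dst)
    r=cv2.warpPerspective(im,H,(90*S,90*S),flags=cv2.INTER_CUBIC)
    b,g,rr=cv2.split(r); w=(r.min(2)>110).astype(np.uint8)
    cn=max(cv2.findContours(cv2.morphologyEx(w,cv2.MORPH_CLOSE,np.ones((41,41))),cv2.RETR_EXTERNAL,cv2.CHAIN_APPROX_NONE)[0],key=cv2.contourArea)
    (ex,ey),ax,_=cv2.fitEllipse(cv2.convexHull(cn)); rad=np.mean(ax)/2
    v,u=np.mgrid[0:90*S,0:90*S]; dx,dy=u-ex,v-ey; rho=np.hypot(dx,dy)/S; th=np.arctan2(dx,-dy)
    def ang(wt,lo,hi):
        m=(rho>lo)&(rho<hi); wt=np.clip(wt,0,None)*m; return np.angle((wt*np.exp(1j*th)).sum())
    red=np.clip(rr-g,0,None); red[red<25]=0; blue=np.clip(np.minimum(b-rr,b-g),0,None); blue[blue<12]=0
    dark=np.clip(np.percentile(r[(rho<22)&(rho>8)].mean(1),60)-r.mean(2)-12,0,None)
    far=np.abs(np.angle(np.exp(1j*(th-np.pi/2))))>.3
    m=(rho>18)&(rho<24.5)&far; ph=np.angle((dark*m*np.exp(8j*th)).sum())/8
    return r,dict(center=(ex,ey),rad=rad/S,xy=(X0-(ey/S-45),Y0-(ex/S-45)),red=ang(red,8,26),red2=ang(red,8,15),blue=ang(blue,14,26),tick45=ph)
if __name__=="__main__":
    import sys
    r,d=dial(); print({k:np.round(v,3) for k,v in d.items()}); cv2.imwrite(sys.argv[1],r)
E
python3 dial.py pics/rect1.png
```

```text
{'center': array([263.227, 270.392]), 'rad': np.float64(28.805), 'xy': array([482.435, -12.371]), 'red': np.float64(1.556), 'red2': np.float64(1.559), 'blue': np.float64(1.43), 'tick45': np.float64(-0.073)}[ WARN:0@9.084] global loadsave.cpp:1063 imwrite_ Unsupported depth image for selected encoder is fallbacked to CV_8U.
```

View pics/rect1.png

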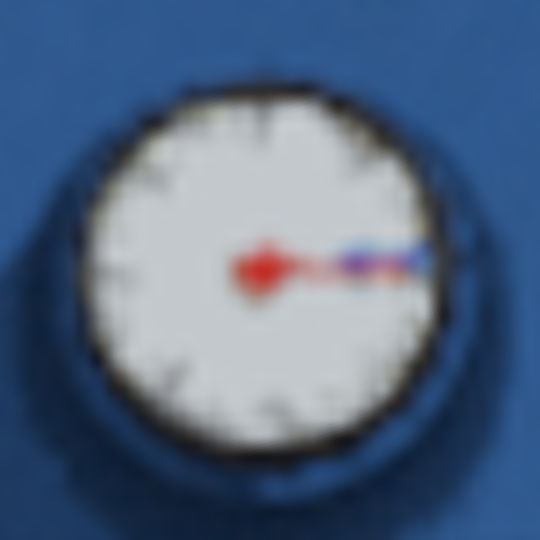

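```bash
cat > turn.py <<'E'
import sys; from dial import *
D=float(sys.argv[1]); y0=0.3; p=np.array([483.5,-13.4,102.])
movep(p+[0,0,90],R(y0)); print("guard",movel(p,max_speed=80,guard=8)); clamp(); s=read_state(); print(s["finger_gap"],s["ft_force"])
movel(p,frame=R(y0-D),max_speed=40); wait(.2); s=read_state(); print(s["ft_force"],s["torque"],np.arctan2(s["tool_rot"][1,1],s["tool_rot"][0,1]))
open_gripper(); movel(p+[0,0,90]); movep([400,330,330],R(0))
r,d=dial(); print({k:np.round(v,3) for k,v in d.items()},read_state()["time"]); cv2.imwrite(sys.argv[2],r.clip(0,255).astype(np.uint8))
E
python3 turn.py 0.065 pics/rect2.png
```

```text
guard False
61.819315382442205 [-0.09573414  3.28978578 18.74679698]
[-0.04928367  4.63722273 18.87862938] [ 0.80646146 -0.2465718  -0.04607796] 0.23522434274395446
{'center': array([262.951, 270.992]), 'rad': np.float64(28.791), 'xy': array([482.335, -12.325]), 'red': np.float64(1.569), 'red2': np.float64(1.561), 'blue': np.float64(1.5), 'tick45': np.float64(-0.014)} 16.8667
```

View pics/rect2.png

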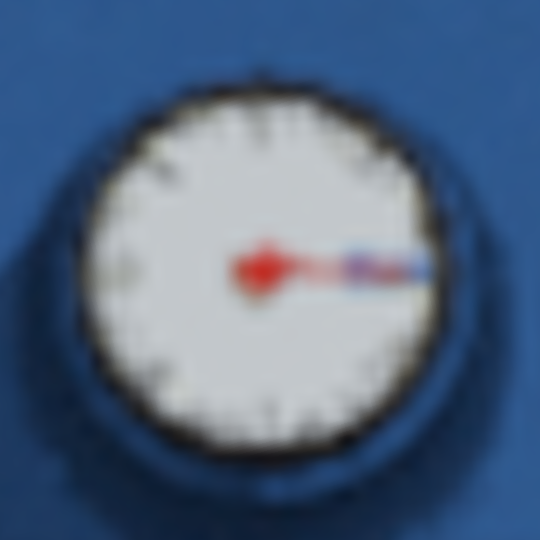

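Run:
```python
from h import *; import pickle
p=np.array([638.6,-13.3,116.]); y=0.01
movep(p+[0,0,80],R(y)); print("g",movel(p,max_speed=80,guard=8)); s=read_state(); print(s["eef_pos"]); clamp(); s=read_state(); print(s["finger_gap"],s["ft_force"],s["eef_pos"])
movel(p+[0,0,40],max_speed=60); movel(p+[0,0,110]); s=read_state(); print(s["finger_gap"],s["ft_force"])
q=np.array([622,-312,116-101.2]); movel(q+[0,0,150],frame=R(y-np.pi/2)); print(read_state()["finger_gap"])
movel(q+[0,0,25]); print("g",movel(q,max_speed=30,guard=6)); s=read_state(); print(s["eef_pos"],s["finger_gap"],s["ft_force"]); pickle.dump(s["eef_pos"],open("lidpos.pkl","wb"))
open_gripper(); movel(q+[0,0,120]); movep([330,250,380],R(0)); print(read_state()["time"])
for n in ("top","scene"):
    c=camera(n); cv2.imwrite(f"pics/{n}2.png",c["image"]); pickle.dump(c,open(n+"2.pkl","wb")); P=cloud(c)
    b=(P[...,0]>480)&(P[...,0]<770)&(P[...,1]>-450)&(P[...,1]<-150)
    for lo,hi in ((4,16),(26,50)):
        for a in blobs(P,lo,hi,b,60): r=rect(a[0]); print(n,"lid",lo,np.round(r[0],1),np.round(r[1:],3),np.round(np.median(a[0],0),1))
    b=(P[...,0]>540)&(P[...,0]<740)&(abs(P[...,1])<150)
    for a in blobs(P,97,125,b,60): r=rect(a[0]); print(n,"tubrim",np.round(r[0],1),np.round(r[1:],3),np.round(np.median(a[0],0),1))
    f=P[(abs(P[...,0]-640)<30)&(abs(P[...,1]+13)<60)]; print("floor",np.nanmedian(f[:,2]))
```

```text
g False
[638.87706368 -13.37841395 116.49826002]
16.94921749722051 [-0.18308581  0.52153961  0.11306733] [638.60892702 -13.32484128 116.02051691]
16.537835445525673 [ 0.83372092 -0.33393715 -1.24330431]
16.70398988862318
g True
[ 621.76861605 -311.87192719   15.10101112] 16.583892072769558 [-1.27230952  0.93042901  8.0872649 ]
29.9167
top lid 4 [ 620.3 -312.7] [2.23250e+02 1.48279e+02 1.20000e-02] [ 617.7 -308.6   10.9]
top lid 26 [ 620.3 -310.8] [6.2226e+01 1.9381e+01 3.2000e-02] [ 620.  -310.    35.7]
top tubrim [638.6 -12.2] [211.972 145.886  -1.554] [645.1 -11.2 106.6]
floor 49.783149206544294
scene lid 4 [ 617.2 -317. ] [2.33221e+02 1.53316e+02 1.50000e-02] [ 643.5 -305.3   12.6]
scene lid 26 [ 624.5 -312.1] [6.4363e+01 1.8749e+01 8.0000e-03] [ 628.3 -309.3   36.7]
scene tubrim [642.7 -14.4] [213.069 145.088  -1.562] [669.  -15.5 106.3]
floor 51.2594542911562
```

View pics/top2.png

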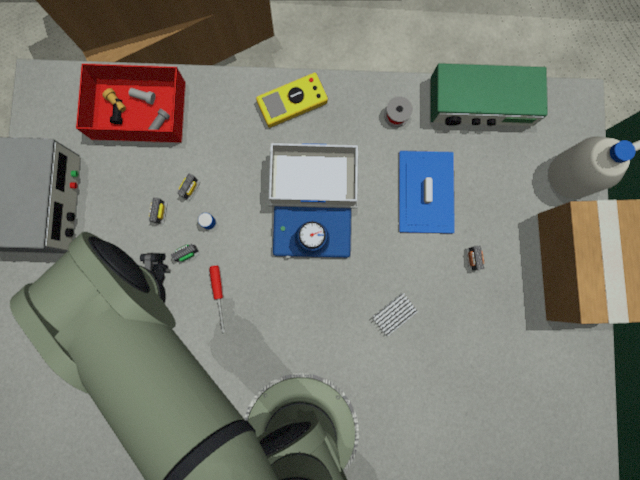

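```bash
cat > tr.py <<'E'
from h import *; import pickle
BIAS={"top":np.array([1.5,-.8]),"scene":np.array([-2.7,.1])}
TUB=np.array([639.8,-13.4]); TY=0.012
def see(xy):
    out=[]
    for n in ("top","scene"):
        P=cloud(camera(n)); b=(P[...,0]>330)&(P[...,0]<760)&(np.hypot(P[...,0]-xy[0],P[...,1]-xy[1])<110)
        best=None
        for p,s,m in blobs(P,15,60,b,60):
            t=p[p[:,2]>np.percentile(p[:,2],97)-8]; r=rect(t)
            if not(50<r[1]<72 and r[2]<34): continue
            d=np.hypot(*(r[0]-xy))
            if best is None or d<best[0]: best=(d,r[0]+BIAS[n],r[3])
        if best: out.append((best[1],best[2]))
        print(n,best)
    if not out: return None
    xy=np.mean([o[0] for o in out],0); a=np.angle(np.mean([np.exp(2j*o[1]) for o in out]))/2
    return xy,a
def pick(xy,a,k):
    p=np.array([*xy,8.]); movep(p+[0,0,120],R(a)); 
    if movel(p,max_speed=120,guard=10): print("guard hit",read_state()["eef_pos"]); movel(p+[0,0,120]); return False
    clamp(); s=read_state(); print("grip",s["finger_gap"],np.round(s["ft_force"],1))
    movel(p+[0,0,60],max_speed=80); movel(p+[0,0,150]); s=read_state(); print("lifted",s["finger_gap"],np.round(s["ft_force"],1)); return 50<s["finger_gap"]<66
def place(yt,n):
    t=TUB+yt*np.array([-np.sin(TY),np.cos(TY)]); z=50.2-1.65*n+8+1.2; p=np.array([*t,z])
    movep(p+[0,0,110],R(TY)); s=read_state(); print("over",s["finger_gap"],np.round(s["ft_force"],1))
    if not 50<s["finger_gap"]<66: return False
    print("g",movel(p+[0,0,30],guard=10,max_speed=120),movel(p,max_speed=50,guard=8)); s=read_state(); print(np.round(s["eef_pos"],1),np.round(s["ft_force"],1))
    open_gripper(); movel(p+[0,0,110],max_speed=120); return True
def park(right): movep([400,-250,330] if right else [400,250,330],R(0))
E
python3 - <<'E'
from tr import *
park(True)
for g in ((610,310),(544,388),(438,308)): see(np.array(g))
o=see(np.array((611,309))); print(o)
if o and pick(*o,0): print(place(75,0))
park(True); c=camera("top"); cv2.imwrite("pics/top3.png",c["image"]); print(read_state()["time"]); see(np.array((544,388)))
E
```

```text
top (np.float64(0.5237322207124063), array([611.50921631, 309.72365112]), np.float64(-0.469501385164274))
scene (np.float64(4.146443208340967), array([610.9192627 , 308.07665405]), np.float64(-0.4531861279571485))
top (np.float64(0.6835888569520491), array([545.65307617, 387.86622925]), np.float64(-0.07098828991077077))
scene (np.float64(5.083675359009638), array([545.58527832, 385.36501465]), np.float64(-0.06934205688293815))
top (np.float64(1.3906269743187423), array([439.80938721, 308.55577393]), np.float64(-1.105791256367544))
scene (np.float64(5.594167297031461), array([440.78348999, 309.20726929]), np.float64(-1.048181855535491))
top (np.float64(1.5366755498007467), array([611.09197998, 308.81550903]), np.float64(-0.45289104970836824))
scene (np.float64(2.0173797272148843), array([610.24104004, 308.55028687]), np.float64(-0.45526625650558294))
(array([610.66651001, 308.68289795]), np.float64(-0.4540786531069756))
grip 58.97452924485413 [-1.3  0.7  7.1]
lifted 59.058453064266985 [-0.5  0.5 -2.8]
over 59.027420508925196 [-0.6  0.9 -2.3]
g False False
[638.9  61.5  59.5] [ 0.5  0.2 -1.8]
True
43.8083
top (np.float64(0.6783473742606535), array([545.77832031, 387.81862183]), np.float64(-0.09689099362120857))
scene (np.float64(4.3432890803787005), array([544.71693115, 385.41881714]), np.float64(-0.04394508746350656))
```

View pics/top3.png

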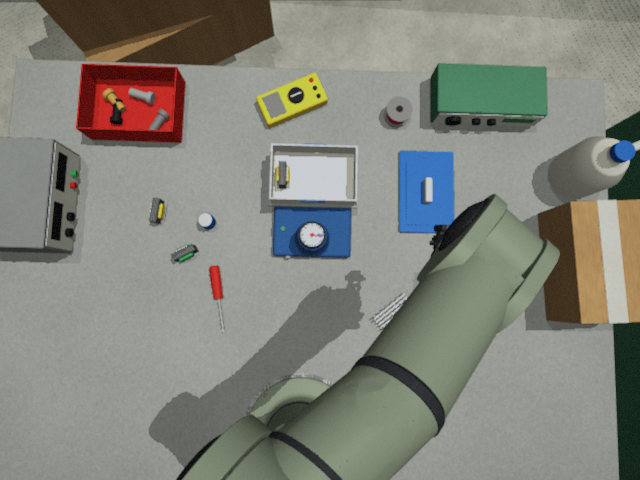

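Run:
```python
from tr import *
import sys
ok=True
for g,yt,n,rt in (((545,387),25,1,True),((440,309),-25,2,True),((454,-418),-75,3,False)):
    park(rt); o=see(np.array(g)); print(o)
    if not(o and pick(*o,0) and place(yt,n)): ok=False; break
park(True); c=camera("top"); cv2.imwrite("pics/top4.png",c["image"]); pickle.dump(c,open("top4.pkl","wb")); pickle.dump(camera("scene"),open("scene4.pkl","wb")); print(ok,read_state()["time"])
```

```text
top (np.float64(1.2604015031866636), array([545.32702637, 385.73875732]), np.float64(-0.2319335009125103))
scene (np.float64(3.5394806420124176), array([544.54969482, 384.36745605]), np.float64(-0.04363789183176614))
(array([544.9383606 , 385.05310669]), np.float64(-0.13778569637213825))
grip 59.01983353527215 [-2.2  0.3  8.9]
lifted 59.29866528231174 [-0.2  0.3 -2.4]
over 59.30240694228394 [-0.1 -0.2 -1.2]
g False False
[639.5  11.4  57.8] [-0.4  0.2 -2. ]
top (np.float64(2.866479594134991), array([438.64587402, 307.93416138]), np.float64(-1.0611680282219629))
scene (np.float64(4.466113433961338), array([441.69752197, 308.32027588]), np.float64(-1.1042543461024596))
(array([440.171698  , 308.12721863]), np.float64(-1.0827111871622113))
grip 59.333995598028835 [-2.2  0.7  9.1]
lifted 59.142551462235176 [-0.1  0.2 -2.2]
over 59.187389151312196 [ 0.2  1.1 -1. ]
g False False
[640.2 -38.5  56.2] [ 0.4  0.2 -1.4]
top (np.float64(17.068448570543097), array([ 449.60064697, -434.81654053]), np.float64(0.13377475938864025))
scene (np.float64(17.857111582375286), array([ 446.82496338, -435.18729248]), np.float64(0.1447058205961682))
(array([ 448.21280518, -435.0019165 ]), np.float64(0.13924028999240423))
grip 58.97372036423164 [-0.3  1.9  8.3]
lifted 59.360893436998005 [ 1.1 -0.8 -1.7]
over 59.40610522169994 [-0.9 -0.6 -2.6]
g False False
[640.7 -88.5  54.5] [ 0.6 -0.6 -2.5]
True 78.8583
```

View pics/top4.png

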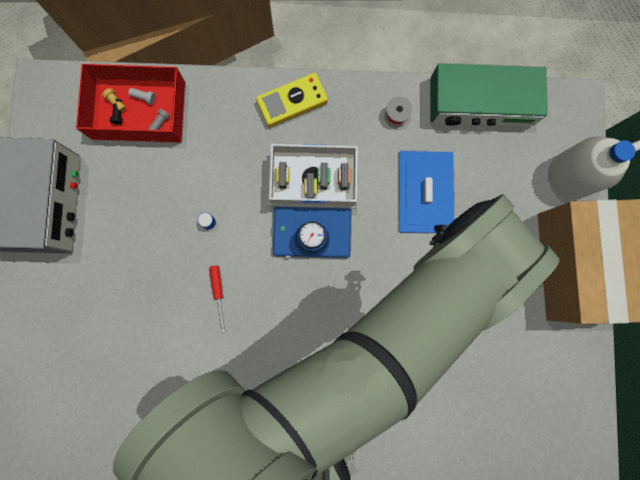

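Run:
```python
from tr import *
a=pickle.load(open("top4.pkl","rb")); b=pickle.load(open("scene4.pkl","rb"))
i=cv2.resize(a["image"][138:258,262:367],(525,600),interpolation=cv2.INTER_CUBIC); cv2.imwrite("pics/crop4.png",i)
cv2.imwrite("pics/crop4s.png",cv2.resize(b["image"][235:385,240:380],(560,600),interpolation=cv2.INTER_CUBIC))
for n,c in (("top",a),("scene",b)):
    P=cloud(c); m=(P[...,0]>540)&(P[...,0]<740)&(abs(P[...,1]+10)<140)
    for q in blobs(P,97,125,m,60): r=rect(q[0]); print(n,"rim",np.round(r[0]+BIAS[n],1),np.round(r[1:],3),np.round(np.median(q[0],0),1))
    m=(P[...,0]>580)&(P[...,0]<700)&(abs(P[...,1]+13)<97)
    for q in blobs(P,68,115,m,20):
        t=q[0]; r=rect(t); print(n,np.round(r[0]+BIAS[n]-TUB,1),np.round(r[1:],2),np.round(np.percentile(t[:,2],[50,95]),1))
```

```text
top rim [639.4 -13.1] [212.534 144.337  -1.555] [634.1 -10.4 101.8]
top [-0.6 77.4] [6.091e+01 3.184e+01 1.000e-02] [86.5 91.7]
top [  0.  -25.8] [6.050e+01 3.017e+01 3.000e-02] [85.9 91.2]
top [  1.2 -75.7] [6.116e+01 3.024e+01 2.000e-02] [86.6 91.2]
top [-28.5   8.2] [5.949e+01 2.991e+01 3.000e-02] [86.7 92.1]
scene rim [639.8 -14.4] [213.283 144.9    -1.569] [671.4 -15.1 102.2]
scene [-14.6 -10.2] [93.95 58.03 -0.85] [87.5 90.9]
scene [  0.6 -76.9] [6.217e+01 3.153e+01 3.000e-02] [87.2 91.2]
scene [-2.9 76.7] [6.451e+01 3.185e+01 2.000e-02] [87.6 90.8]
```

View pics/crop4.png

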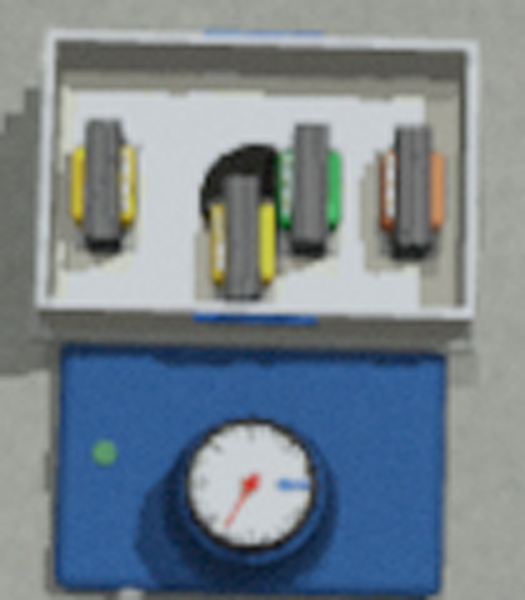

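View pics/crop4s.png

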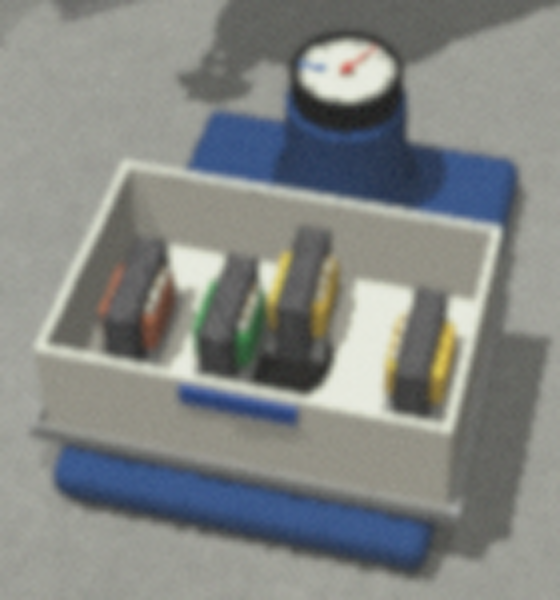

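Run:
```python
from tr import *
park(False)
a=camera("top"); P=cloud(a); b=camera("scene"); Q=cloud(b)
for n,c,P in (("top",a,P),("scene",b,Q)):
    for xt,yt in ((25,12),(18,20),(30,5),(25,50),(50,10),(-20,50),(40,-50)):
        u,v=np.round(proj(c,[*(TUB+[xt,yt]-BIAS[n]),50])).astype(int); print(n,xt,yt,(u,v),c["image"][v,u],np.round(P[v,u],1))
i=cv2.resize(a["image"][138:258,262:367],(525,600),interpolation=cv2.INTER_CUBIC); cv2.imwrite("pics/crop5.png",i)
for k in (0,2): 
    pass
print(read_state()["time"])
```

```text
top 25 12 (np.int64(309), np.int64(167)) [149 147 142] [ 6.648e+02 -2.000e-01  4.510e+01]
top 18 20 (np.int64(306), np.int64(170)) [34 35 39] [656.6   7.3  45.5]
top 30 5 (np.int64(312), np.int64(165)) [205 201 196] [670.5  -7.7  44.3]
top 25 50 (np.int64(294), np.int64(167)) [206 201 197] [663.9  38.3  43.6]
top 50 10 (np.int64(310), np.int64(158)) [204 200 194] [689.1  -2.   43.1]
top -20 50 (np.int64(294), np.int64(184)) [206 203 198] [620.   36.8  41.1]
top 40 -50 (np.int64(334), np.int64(162)) [205 200 196] [681.  -64.   41.9]
scene 25 12 (np.int64(311), np.int64(333)) [173 189 184] [706.4   9.5 102.7]
scene 18 20 (np.int64(316), np.int64(332)) [69 74 73] [660.1   6.4  47.9]
scene 30 5 (np.int64(308), np.int64(335)) [165 143 131] [711.1   4.7 100.7]
scene 25 50 (np.int64(329), np.int64(337)) [213 227 223] [708.5  46.1 104.4]
scene 50 10 (np.int64(307), np.int64(343)) [119 128 129] [709.6   1.5  72.5]
scene -20 50 (np.int64(334), np.int64(321)) [225 235 233] [621.5  36.2  47.4]
scene 40 -50 (np.int64(281), np.int64(333)) [136 146 150] [710.6 -51.5  88.8]
80.775
```

View pics/crop5.png

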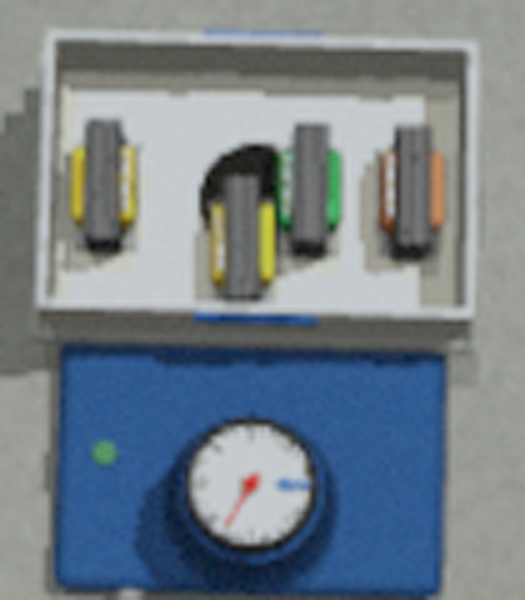

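Run:
```python
from tr import *
e=pickle.load(open("lidpos.pkl","rb")); q=np.array([e[0],e[1],15.3]); y=0.012
movep(q+[0,0,120],R(y-np.pi/2)); print("g",movel(q,max_speed=100,guard=10)); clamp(); s=read_state(); print(s["finger_gap"],np.round(s["ft_force"],1),s["eef_pos"])
movel(q+[0,0,40],max_speed=60); movel(q+[0,0,190]); s=read_state(); print(s["finger_gap"],np.round(s["ft_force"],1))
p=np.array([639.0,-13.4,110.5])
movel(p+[0,0,95],frame=R(y)); print(read_state()["finger_gap"])
movel(p+[0,0,14],max_speed=80); wait(.3); s=read_state(); print(s["finger_gap"],np.round(s["ft_force"],1))
print("g",movel(p+[0,0,-1],max_speed=12,guard=4)); s=read_state(); print(s["eef_pos"],s["finger_gap"],np.round(s["ft_force"],1),s["time"])
```

```text
g False
17.12541712652106 [-0.9  0.3  5. ] [ 621.86768698 -311.95060744   15.52776507]
16.854460433979188 [ 0.1  0.4 -1.1]
16.450808462142376
16.64527671022111 [-0.4 -0.2 -0.6]
g False
[639.0006685  -13.39189342 109.59818321] 16.551159134413492 [-1.  -0.1  2.2] 91.9917
```

Run:
```python
from tr import *
s=read_state(); p=s["eef_pos"]; open_gripper(); movel(p+[0,0,110],max_speed=120); park(True); wait(.5)
for n in ("top","scene"):
    c=camera(n); P=cloud(c); m=(P[...,0]>540)&(P[...,0]<740)&(abs(P[...,1]+10)<140)
    for q in blobs(P,90,118,m,60):
        r=rect(q[0]); t=q[0]; t=t[abs(t[:,2]-np.median(t[:,2]))<4]; k=np.linalg.lstsq(np.c_[t[:,:2]-TUB,np.ones(len(t))],t[:,2],rcond=None)[0]
        print(n,"plate",np.round(r[0]+BIAS[n],1),np.round(r[1:],3),"tilt/z",np.round(k,4))
    for q in blobs(P,118,150,m,40): r=rect(q[0]); print(n,"handle",np.round(r[0]+BIAS[n],1),np.round(r[1:],3),np.round(np.median(q[0][:,2]),1))
    cv2.imwrite(f"pics/{n}6.png",cv2.resize(c["image"][138:258,262:367],(525,600)) if n=="top" else cv2.resize(c["image"][235:385,240:380],(560,600)))
from dial import dial
r,d=dial(); print({k:np.round(v,3) for k,v in d.items()},read_state()["time"])
```

```text
top plate [639.4 -13.4] [217.792 146.057  -1.556] tilt/z [-4.000000e-04  1.100000e-03  1.066736e+02]
top handle [638.6 -13.8] [62.33  18.597 -1.544] 131.0
scene plate [638.4 -14.3] [218.174 148.364  -1.562] tilt/z [-1.200000e-03 -4.000000e-04  1.078696e+02]
scene handle [638.6 -13.3] [62.758 19.125 -1.558] 131.6
{'center': array([262.685, 271.155]), 'rad': np.float64(28.904), 'xy': array([482.307, -12.281]), 'red': np.float64(-2.254), 'red2': np.float64(-2.243), 'blue': np.float64(1.552), 'tick45': np.float64(0.02)} 96.2583
```

View pics/scene6.png

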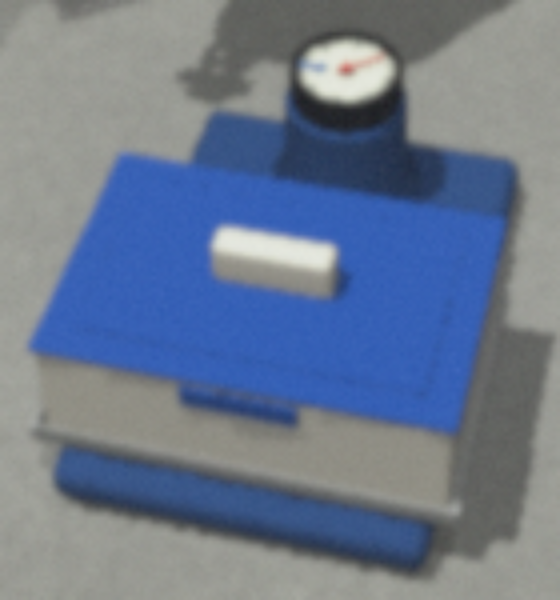

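View pics/top6.png

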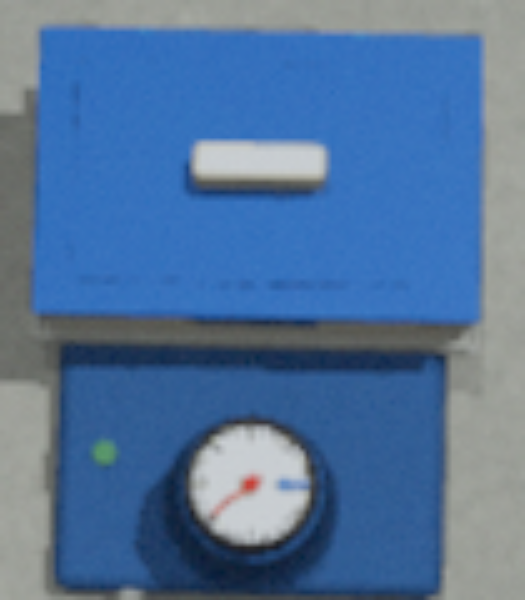

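```bash
python3 -c "
from workcell import *
print(finish_job())"
```

```text
the job is handed in; nothing more can be done
None
```

The job is handed in (no verdict came back): dial zeroed, all four transformers found are in the tub with the lid home and level, and the dial shows about 0.79 kg net; a flat dark disc, about 40 mm across, appeared in the tub mid-run beside the second yellow transformer, which had shifted about 33 mm from where I set it, and I left the disc inside.

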